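# Put the upright markers away lying flat

### The job

Felt markers dry out standing on end, so put them away lying down. Clear the odds and ends (tape roll, eraser, small bottle) from the steel tray into the open white box, and pull every marker out of the stand and lay it flat on the tray floor, along the tray, with its cap pointing the same way as the marker that already lies in the tray (some stand cap up, some cap down). Leave that marker in the tray, and the other things on the table where they are.

Things in the scene. Friction and masses are not known exactly. Their poses are not given: they have to be found in the camera images.
- tray: shallow grey steel instrument tray, 176 (x) by 266 (y) by 17 mm high, fixed; origin at the centre of its underside, y along its length, z up; floor 2 mm thick, walls 4 mm thick and 16 mm high, so inside 168 by 258 mm
- stand: grey plastic marker stand, fixed: block 46 (x) by 250 (y) mm, 64 mm high over all, on a 75 by 270 by 6 mm black foot; five upright 18 mm square sockets in a row along its y at y = -96, -48, 0, 48, 96 mm from the origin, open at the top, 54 mm deep (socket floor 10 mm above the table). Origin at the centre of its underside, z up
- marker0_mid (a point): middle, on the centre line, of a felt marker, cap on, 135 mm long, 14 mm across, 20 g; own z points along it to the cap end; black cap on the last 45 mm, rest white. It acts as a 14 mm square bar, sides square to own x and y; does not roll. Starts in a socket of the stand, cap up or down, sides parallel to the stand's, top 145 mm above the table, leaning up to 4 degrees. May be absent.
- marker0_cap (a point): centre of the cap end of marker0, on its centre line
- marker1_mid (a point): middle, on the centre line, of a felt marker, cap on, 135 mm long, 14 mm across, 20 g; own z points along it to the cap end; black cap on the last 45 mm, rest white. It acts as a 14 mm square bar, sides square to own x and y; does not roll. Starts in a socket of the stand, cap up or down, sides parallel to the stand's, top 145 mm above the table, leaning up to 4 degrees. May be absent.
- marker1_cap (a point): centre of the cap end of marker1, on its centre line
- marker2_mid (a point): middle, on the centre line, of a felt marker, cap on, 135 mm long, 14 mm across, 20 g; own z points along it to the cap end; black cap on the last 45 mm, rest white. It acts as a 14 mm square bar, sides square to own x and y; does not roll. Starts in a socket of the stand, cap up or down, sides parallel to the stand's, top 145 mm above the table, leaning up to 4 degrees. May be absent.
- marker2_cap (a point): centre of the cap end of marker2, on its centre line
- marker3_mid (a point): middle, on the centre line, of a felt marker, cap on, 135 mm long, 14 mm across, 20 g; own z points along it to the cap end; black cap on the last 45 mm, rest white. It acts as a 14 mm square bar, sides square to own x and y; does not roll. Starts in a socket of the stand, cap up or down, sides parallel to the stand's, top 145 mm above the table, leaning up to 4 degrees. May be absent.
- marker3_cap (a point): centre of the cap end of marker3, on its centre line
- marker4_mid (a point): middle, on the centre line, of a felt marker, cap on, 135 mm long, 14 mm across, 20 g; own z points along it to the cap end; black cap on the last 45 mm, rest white. It acts as a 14 mm square bar, sides square to own x and y; does not roll. Starts in a socket of the stand, cap up or down, sides parallel to the stand's, top 145 mm above the table, leaning up to 4 degrees. May be absent.
- marker4_cap (a point): centre of the cap end of marker4, on its centre line
- flat_a_mid (a point): middle, on the centre line, of a felt marker, cap on, 135 mm long, 14 mm across, 20 g; own z points along it to the cap end; black cap on the last 45 mm, rest white. It acts as a 14 mm square bar, sides square to own x and y; does not roll. One of flat_a, flat_b lies along the tray at its -x wall and shows the way caps point; the other lies on the table behind the tray.
- flat_a_cap (a point): centre of the cap end of flat_a, on its centre line
- flat_b_mid (a point): middle, on the centre line, of a felt marker, cap on, 135 mm long, 14 mm across, 20 g; own z points along it to the cap end; black cap on the last 45 mm, rest white. It acts as a 14 mm square bar, sides square to own x and y; does not roll. One of flat_a, flat_b lies along the tray at its -x wall and shows the way caps point; the other lies on the table behind the tray.
- flat_b_cap (a point): centre of the cap end of flat_b, on its centre line
- tape: roll of tape, 54 mm across, 19 mm high, lying flat; origin at the centre of its underside. Starts on the tray floor, belongs in the box; may be absent.
- rubber: eraser, 22 (x) by 42 (y) by 13 mm; origin at the centre of its underside. Starts on the tray floor, belongs in the box; may be absent.
- dropper: small brown bottle with a black cap, 27 mm across, 62 mm high, upright at the start; origin at the centre of its underside, own z along it. Starts on the tray floor, belongs in the box; may be absent.
- box: open white plastic box, fixed, 180 (x) by 120 (y) by 40 mm high, walls and floor 4 mm; origin at the centre of its underside
- amber_bottle: brown bottle, 62 mm across, 125 mm high, standing near the robot on the left; origin at the centre of its underside; to be left alone

How it is judged:
By the outcome, as a careful person would: the job done as asked, in the order asked, and still so for the second after the job is handed in, with the robot touching nothing.
Of marker0, marker1, marker2, marker3, marker4 only 3 to 4 are there at a start; the rules pass over those that are not, and their reading is None.
Of tape, rubber, dropper only 2 to 3 are there at a start; the rules pass over those that are not, and their reading is None.
At some moment in a run one of marker0, marker1, marker2, marker3, marker4, tape, rubber, dropper may be knocked a few centimetres aside while the robot is not near it.
Once in a run the grip may slacken for a moment while it holds something.
It also fails if it takes over 210 s, if anything falls off the work surface, if the arm or the gripper's body presses on something with over 40 N, if the wrist force passes 120 N, or if a joint passes its speed limit or range.

### The arm

A 7-joint arm with a two-finger parallel gripper is mounted at the origin on a cart in front of the work surface, level with it; the furniture and walls round the work are solid. World frame = base frame: x ahead of the robot, y to its left, z up, the work surface at z = 0. Lengths are in mm, angles in degrees, forces in N, time in s.
With the tool pointing down it reaches from about 425 to 1025 mm from the base axis. Payload 9.4 kg.
Tool frame: the origin (TCP) lies at the very end of the fingers, on their centre line; the grasp point (between the pads) lies 19 mm behind it; z points along the fingers, y is the line along which they close (so a half turn about z gives the same grasp; the last joint's range is limited). The gripper opens to 85 mm and grips with 20 to 120 N. Pads are 22 mm wide; open, the fingers measure 114 mm over their backs; the gripper's body (76 mm by 85 mm) begins 54 mm behind the grasp point. The pads swing forward as they close: fully open they stand 13 mm farther back than shut.
Start: joints at [66.996, 34.337, -0.143, 91.639, 0.103, 54.024, -4.572], TCP at [231.352, -687.096, 231.275] pointing down, gripper open.
Joint ranges: [-147.43, 147.43], [-19.82, 112.94], [-74.19, 73.91], [6.32, 146.72], [-59.91, 239.91], [6.04, 106.73], [-150.56, 150.56]. Speed limits (degrees/s): [127.2, 127.2, 172.46, 172.46, 180, 180, 180].

### API

Orientations are given as [roll, pitch, yaw] about the fixed x, y, z axes, in that order (R = Rz(yaw) Ry(pitch) Rx(roll)).
In Python, from bench import manip gives the robot as it stands.
- The arm moves only by the tool carry_out, never from a script. Its argument "steps" is a list that holds one entry, the list of rows, each a list of 5 numbers: the shift along the tool's x, y, z each as a share of 0.12 m, from -1 to 1, then the turn about the tool's z as a share of 60 degrees, from -1 to 1, then the opening, from -1 (shut) to 1 (fully open). A call has 1 to 10 rows; each row is the pose to reach, as a shift and turn from the pose commanded when the call began, along the tool's axes at that moment; what a row does not reach only later rows make up. A row lasts 1/10 s, in which the tool goes at most 50 mm and 8.59 degrees, less where a joint would pass 70% of its speed; a pose out of reach is approached as far as the arm can. A call with a number of a shift or a turn outside -1 to 1 is refused whole. A call with a gripper value outside its range is refused whole. The fingers move at their own pace and stop on an object; "squeeze" is the grip in N (left out, the last holds). Time passes only in rows, so rows that repeat a pose let the fingers close. It gives the time, the measured TCP pose, the force, the opening and the grip force at its end, in the units of the state.
- manip.state(): the state, without advancing time (a new reading comes with each control period).
- manip.read_camera(name): name is "scene" or "top" or "wrist"; returns a dict with "image" (400x640x3 uint8, blue, green, red), "intrinsics" (3x3 intrinsics, pixels), "xyz" and "orientation" of the camera in the world. Camera axes: x right, y down, z forward; pixel columns grow to the right and rows downward; lengths in mm; the calibration is good to about 2 mm. The wrist camera is an equidistant fisheye: a pixel r from the principal point sees the ray r / f radians off the axis. A picture is of the moment at which its call begins. There is no depth.
- manip.sign_off(): hands the job in; it is judged then, once.
The state is a dict: "t": time; "joint_positions": joint angles; "qvel": joint speeds; "tau": joint torques, N m; "ee_pos": TCP position; "tool_rot": TCP orientation; "contact_force": force on the tool from outside, world axes, zero at the start; "torque": the same for the moment, N m; "opening": finger opening in mm; "finger_force": force on a finger pad.
Only numpy, scipy, OpenCV 4.12 (cv2) and the standard library are available. Lean on these libraries where they do the work, as an engineer would, in place of code of your own. Each camera call takes 0.05 s, during which the arm holds its last target. There are 200 camera calls.

## Working session

There is one attempt and no reset: what is moved stays moved. The work goes in short steps, Python scripts to look and compute and a tool call to move; the robot and the scene stay as the last step left them, time stands still between calls to the robot, and variables do not carry over. Pictures are saved under pics/ and viewed, at most 14 in all, crops included, and the job is handed in when it is done.

Besides the shell and the picture viewer there is one more tool, called after "Call:" by a JSON object that holds its "api" and its "payload", one argument or row to a line. carry_out: Moves the arm, as the interface text tells. Shift numbers are shares of 0.12 m and turn numbers shares of 60 degrees, none past 1 either way. Its arguments: {"type":"object","properties":{"steps":{"type":"array","items":{"type":"array","items":{"type":"array","items":{"type":"number","minimum":-1,"maximum":1}}}},"squeeze":{"type":"number"}},"required":["steps"]}

```bash
mkdir -p pics; ls; cat > h.py <<'E'
import numpy as np, cv2
from bench import manip
from scipy.spatial.transform import Rotation as Ro
def cam(n,save=None):
    c=manip.read_camera(n)
    if save: cv2.imwrite('pics/'+save,c['image'])
    return c
def R(o): 
    o=np.array(o,float)
    return o if o.shape==(3,3) else Ro.from_euler('xyz',o,degrees=True).as_matrix()
def ray(c,u,v,fish=False):
    K=np.array(c['intrinsics']); x=(u-K[0,2])/K[0,0]; y=(v-K[1,2])/K[1,1]
    if fish:
        r=np.hypot(x,y); d=np.array([x/r*np.sin(r),y/r*np.sin(r),np.cos(r)]) if r>1e-9 else np.array([0,0,1.])
    else: d=np.array([x,y,1.])
    return np.array(c['xyz'],float), R(c['orientation'])@(d/np.linalg.norm(d))
def onz(c,u,v,z,fish=False):
    p,d=ray(c,u,v,fish); return p+d*(z-p[2])/d[2]
def two(r1,r2):
    (p,d),(q,e)=r1,r2
    A=np.stack([d,-e],1); s=np.linalg.lstsq(A,q-p,rcond=None)[0]
    a,b=p+d*s[0],q+e*s[1]; return (a+b)/2,np.linalg.norm(a-b)
def proj(c,P):
    K=np.array(c['intrinsics']); q=R(c['orientation']).T@(np.array(P,float)-np.array(c['xyz'],float)); return K[0,0]*q[0]/q[2]+K[0,2],K[1,1]*q[1]/q[2]+K[1,2]
E
python3 - <<'E'
from h import *
for n in('top','scene','wrist'):
    c=cam(n,n+'0.png'); print(n,np.round(c['xyz'],1),np.round(c['orientation'],2),np.round(c['intrinsics'],1).tolist())
    np.save(n+'0.npy',c,allow_pickle=True)
s=manip.state(); print(s)
E
```

```text
pics
top [ 290.5  -10.2 1486. ] [-169.92   -0.9   -91.07] [[461.8, 0.0, 315.7], [0.0, 461.8, 203.2], [0.0, 0.0, 1.0]]
scene [-190.1  527.5  689.2] [-1.2342e+02  2.0000e-02 -1.2692e+02] [[453.3, 0.0, 319.5], [0.0, 453.3, 199.4], [0.0, 0.0, 1.0]]
wrist [ 293.2 -664.3  372.7] [ 1.6474e+02  1.3000e-01 -7.1380e+01] [[309.7, 0.0, 315.3], [0.0, 309.7, 202.6], [0.0, 0.0, 1.0]]
{'t': 0.15, 'joint_positions': array([66.99623434, 34.375403  , -0.14386368, 91.66966198,  0.10297583,
       54.02321004, -4.57335436]), 'qvel': array([-0.00328266, -0.15139488,  0.00767178, -0.05093784, -0.00989933,
        0.01480208, -0.01616671]), 'tau': array([ 3.97679571e-03, -7.77000117e+01,  1.56728111e+00, -2.58238971e+01,
        1.25137484e-02,  6.76347510e-03, -1.96807179e-06]), 'ee_pos': array([ 231.22065448, -686.77688355,  230.60257144]), 'tool_rot': array([-1.79932230e+02,  7.46187654e-03,  1.86097464e+01]), 'contact_force': array([-0.30972444,  0.38141015, -0.5313844 ]), 'torque': array([ 0.02976704, -0.01287964,  0.01081482]), 'finger_force': 0.0, 'opening': 85.38309361788066}
```

View pics/top0.png

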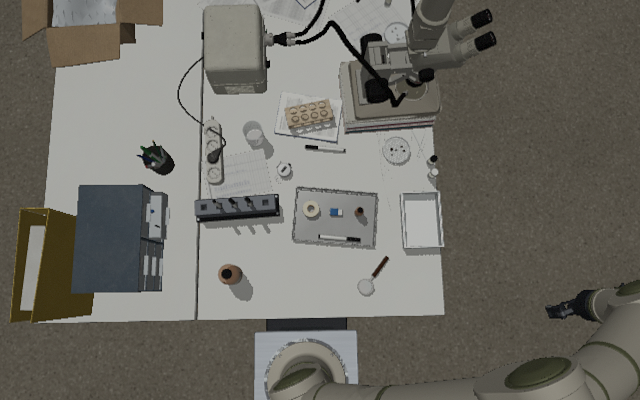

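View pics/scene0.png

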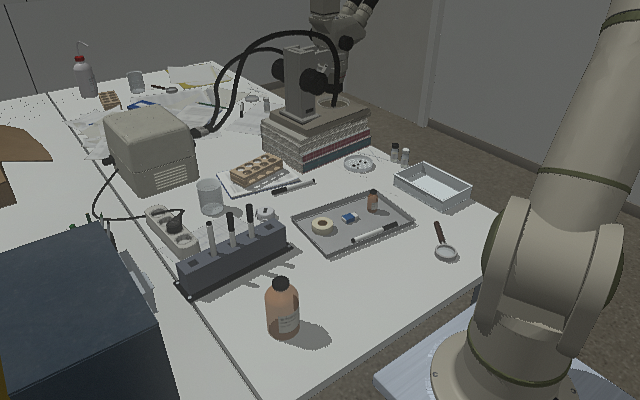

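```bash
python3 - <<'E'
import cv2,numpy as np
a=cv2.imread('pics/top0.png')[180:260,185:455]; b=cv2.imread('pics/scene0.png')[150:300,170:440]
a=cv2.resize(a,None,fx=2.9,fy=2.9,interpolation=cv2.INTER_CUBIC); b=cv2.resize(b,(a.shape[1],360),interpolation=cv2.INTER_CUBIC)
cv2.imwrite('pics/crop0.png',np.vstack([a,b]))
E
```

```text
(no output)
```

View pics/crop0.png

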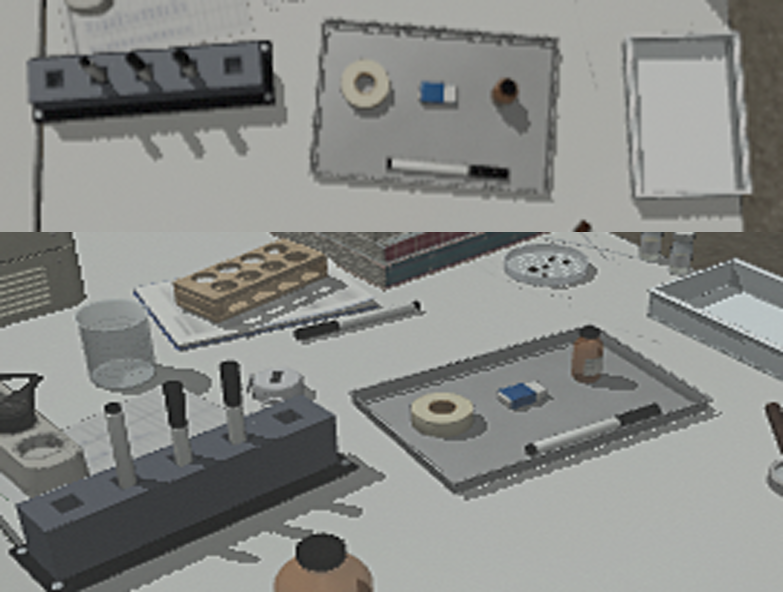

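```bash
python3 - <<'E'
from h import *
c=np.load('top0.npy',allow_pickle=True).item()
P={'trayTL':(325,22,17),'trayTR':(557,40,17),'trayBR':(551,197,17),'trayBL':(311,178,17),'tape':(365,84,21),'rub':(438,93,15),'drop':(508,87,64),'m_tail':(388,162,9),'m_cap':(508,173,9),
'boxTL':(623,38,40),'boxTR':(740,33,40),'boxBR':(750,193,40),'boxBL':(635,200,40),'stBL':(30,58,64),'stTR':(270,40,64),'stbr':(272,75,64),'stbl':(32,107,64),'s1':(53,79,64),'s5':(233,64,64),'mA':(85,63,145),'mB':(130,60,145),'mC':(180,55,145)}
for k,(u,v,z) in P.items(): print(k,np.round(onz(c,185+(u-1)/2.9,180+(v-1)/2.9,z)[:2],0))
E
```

```text
trayTL [605.  23.]
trayTR [ 580. -237.]
trayBR [ 405. -223.]
trayBL [430.  40.]
tape [533. -21.]
rub [ 522. -102.]
drop [ 520. -175.]
m_tail [447. -45.]
m_cap [ 433. -178.]
boxTL [ 577. -307.]
boxTR [ 580. -437.]
boxBR [ 403. -436.]
boxBL [ 398. -311.]
stBL [560. 339.]
stTR [576.  81.]
stbr [537.  79.]
stbl [507. 336.]
s1 [537. 314.]
s5 [550. 121.]
mA [538. 264.]
mB [541. 218.]
mC [545. 168.]
```

```bash
cat > plan.py <<'E'
# python3 plan.py "x,y,z,yaw" "x,y,z,yaw" ... : prints calls (shares + rows) from measured pose through the waypoints
import sys,numpy as np
from bench import manip
s=manip.state(); p=np.array(s['ee_pos'],float); yaw=float(s['tool_rot'][2])
print('t%.1f at'%s['t'],np.round(p,1),round(yaw,1),'open %.1f'%s['opening'],'F',np.round(s['contact_force'],1))
for w in sys.argv[1:]:
    t=np.array([float(a) for a in w.split(',')]); print('->',t)
    for _ in range(12):
        c,sn=np.cos(np.radians(yaw)),np.sin(np.radians(yaw))
        B=np.array([[c,sn,0],[sn,-c,0],[0,0,-1]])
        d=B@(t[:3]-p)/120; a=-(((t[3]-yaw)+180)%360-180)/60
        if max(abs(d).max()*120,abs(a)*60)<.3: break
        k=max(1,abs(d).max(),abs(a)); d=np.round(d/k,3); a=round(a/k,3)
        n=int(max(np.ceil(np.linalg.norm(d)*120/45),np.ceil(abs(a)*60/8.3)))+1
        print('  ',d.tolist(),a,'rows',n)
        p=p+B.T@d*120; yaw-=a*60
E
python3 plan.py 320,-560,320,80 505,-165,320,84.5
```

```text
t0.1 at [ 231.2 -686.8  230.6] 18.6 open 85.4 F [-0.3  0.4 -0.5]
-> [ 320. -560.  320.   80.]
   [1.0, -0.737, -0.718] -0.985 rows 9
   [0.044, 0.018, -0.027] -0.038 rows 2
-> [ 505.  -165.   320.    84.5]
   [1.0, 0.27, 0.0] -0.021 rows 4
   [1.0, 0.293, 0.0] -0.022 rows 4
   [1.0, 0.319, 0.0] -0.022 rows 4
   [0.48, 0.165, 0.0] -0.01 rows 3
```

Call:
{"api": "carry_out", "payload": {
  "steps": [
    [[0.4,-0.3,-0.3,-0.14,1],[0.7,-0.5,-0.5,-0.28,1],[1,-0.74,-0.72,-0.42,1],[1,-0.74,-0.72,-0.56,1],[1,-0.74,-0.72,-0.7,1],[1,-0.74,-0.72,-0.84,1],[1,-0.74,-0.72,-1,1],[1,-0.74,-0.72,-1,1],[1,-0.74,-0.72,-1,1]]
  ]
}}

```text
t: 1.05
ee_pos: [316.4, -564.7, 317.4]
tool_rot: [-180.0, -0.0, 78.4]
contact_force: [-0.5, 0.2, -0.1]
opening: 85.3
finger_force: 0.0
```

Call:
{"api": "carry_out", "payload": {
  "steps": [
    [[0.4,0.11,0,-0.02,1],[0.8,0.22,0,-0.02,1],[1,0.27,0,-0.02,1],[1,0.27,0,-0.02,1]]
  ]
}}

```text
t: 1.45
ee_pos: [374.7, -449.5, 318.1]
tool_rot: [180.0, -0.1, 79.9]
contact_force: [0.5, -0.6, 0.3]
opening: 85.2
finger_force: 0.0
```

Call:
{"api": "carry_out", "payload": {
  "steps": [
    [[0.4,0.11,0,-0.02,1],[0.8,0.23,0,-0.02,1],[1,0.29,0,-0.02,1],[1,0.29,0,-0.02,1]]
  ]
}}

```text
t: 1.85
ee_pos: [429.6, -338.4, 318.0]
tool_rot: [179.9, -0.0, 81.1]
contact_force: [-0.1, -0.5, 0.1]
opening: 85.3
finger_force: 0.0
```

Call:
{"api": "carry_out", "payload": {
  "steps": [
    [[0.4,0.13,0,-0.02,1],[0.8,0.26,0,-0.02,1],[1,0.32,0,-0.02,1],[1,0.32,0,-0.02,1]]
  ]
}}

```text
t: 2.25
ee_pos: [486.0, -226.5, 317.8]
tool_rot: [179.9, -0.1, 82.3]
contact_force: [0.4, 0.3, -0.3]
opening: 85.6
finger_force: 0.0
```

Call:
{"api": "carry_out", "payload": {
  "steps": [
    [[0.4,0.1,0,-0.01,1],[0.5,0.18,0,-0.01,1],[0.5,0.18,0,-0.01,1],[0.5,0.18,0,-0.01,1]]
  ]
}}

```text
t: 2.65
ee_pos: [513.5, -174.3, 317.3]
tool_rot: [-180.0, 0.0, 82.7]
contact_force: [0.0, -0.4, 0.3]
opening: 85.6
finger_force: 0.0
```

```bash
python3 - <<'E'
from h import *
s=manip.state(); print(s['t'],s['ee_pos'],s['tool_rot'],s['joint_positions'])
c=cam('wrist','w1.png'); np.save('w1.npy',c,allow_pickle=True); print(c['xyz'],c['orientation'])
E
```

```text
2.65 [ 513.47595868 -174.30043174  317.31728133] [-1.79951394e+02  4.18631452e-02  8.26634175e+01] [ 31.99295587  18.01629096 -25.22431153 108.58663763   9.26374948
  55.41928171  -4.77075073]
[ 520.98626081 -106.89982773  459.52861577] [ 1.64756821e+02  7.41850593e-02 -7.32624801e+00]
```

View pics/w1.png

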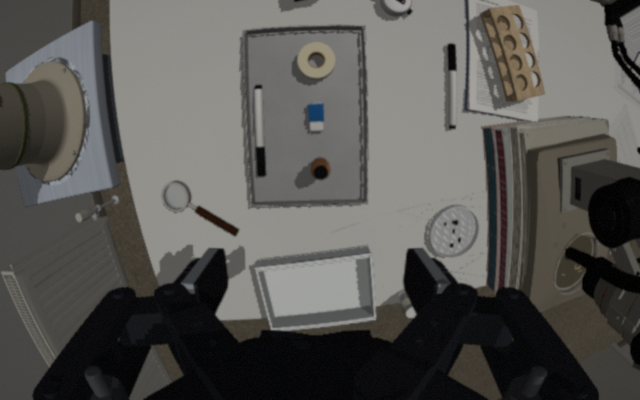

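```bash
python3 - <<'E'
from h import *
c=np.load('w1.npy',allow_pickle=True).item(); im=c['image'].astype(int)
hsv=cv2.cvtColor(c['image'],cv2.COLOR_BGR2HSV)
def blob(m,roi,name,z):
    x0,y0,x1,y1=roi; mm=np.zeros(m.shape,np.uint8); mm[y0:y1,x0:x1]=m[y0:y1,x0:x1]
    ct,_=cv2.findContours(mm,cv2.RETR_EXTERNAL,cv2.CHAIN_APPROX_NONE); k=max(ct,key=cv2.contourArea)
    pts=np.array([onz(c,*q,z,True)[:2] for q in k[:,0]]).astype(np.float32)
    r=cv2.minAreaRect(pts); print(name,'px',k[:,0].mean(0).round(),'xy',np.round(r[0],1),'size',np.round(r[1],1),'ang',round(r[2],1))
H,S,V=cv2.split(hsv)
blob(((S>35)&(V>120)&(H<35)).astype(np.uint8),(290,35,345,90),'tape',21)
blob(((H>95)&(H<125)&(S>120)).astype(np.uint8),(300,95,335,140),'rub blue',15)
blob(((V<45)).astype(np.uint8),(305,155,340,190),'drop cap',64)
blob(((V<45)).astype(np.uint8),(250,140,270,185),'flat cap',16)
blob(((V>170)).astype(np.uint8),(250,80,270,150),'flat white',16)
T=[np.round(onz(c,u,v,17,True)[:2],1) for u,v in((243,28),(365,28),(366,205),(249,207))]; print('tray',T,np.mean(T,0))
T=[np.round(onz(c,u,v,40,True)[:2],1) for u,v in((253,267),(370,251),(376,319),(270,331))]; print('box',T,np.mean(T,0))
E
```

```text
tape px [316.  59.] xy [532.5 -20.3] size [51.6 50.2] ang 82.7
rub blue px [316. 112.] xy [522.1 -95.5] size [23.4 20. ] ang 86.5
drop cap px [320. 172.] xy [ 518.  -173.9] size [15.8 18.1] ang 82.8
flat cap px [260. 161.] xy [ 433.  -155.1] size [39.9 11.9] ang 81.1Traceback (most recent call last):
  File "<stdin>", line 14, in <module>
  File "<stdin>", line 6, in blob
ValueError: max() iterable argument is empty
```

```bash
python3 - <<'E'
from h import *
c=np.load('w1.npy',allow_pickle=True).item()
T=[np.round(onz(c,u,v,17,True)[:2],1) for u,v in((243,28),(365,28),(366,205),(249,207))]; print('tray',T,np.mean(T,0))
T=[np.round(onz(c,u,v,40,True)[:2],1) for u,v in((253,267),(370,251),(376,319),(270,331))]; print('box',T,np.mean(T,0))
print(onz(c,259,86,16,True),onz(c,261,176,16,True), onz(c,317,117,15,True))
E
python3 plan.py 521.5,-104,60,85 521.5,-104,5,85
```

```text
tray [array([434.8,  45.9]), array([608.4,  21. ]), array([ 579.8, -239.8]), array([ 404.8, -220.5])] [506.95 -98.35]
box [array([ 398. , -309.7]), array([ 577.4, -305. ]), array([ 581. , -433.8]), array([ 400., -436.])] [ 489.1   -371.125]
[447.4600313  -46.00681212  16.        ] [ 431.02242072 -176.39717782   16.        ] [ 523.36562728 -102.57779101   15.        ]
t2.7 at [ 513.2 -174.5  317.3] 82.6 open 85.6 F [-0.  -0.2  0.4]
-> [ 521.5 -104.    60.    85. ]
   [0.276, -0.003, 1.0] -0.018 rows 4
   [0.276, 0.002, 1.0] -0.019 rows 4
   [0.04, 0.001, 0.144] -0.003 rows 2
-> [ 521.5 -104.     5.    85. ]
   [-0.0, 0.0, 0.459] 0.0 rows 3
```

Call:
{"api": "carry_out", "payload": {
  "steps": [
    [[0.1,0,0.3,-0.02,0.2],[0.27,0,0.7,-0.02,0.2],[0.29,0,1,-0.02,0.2],[0.29,0,1,-0.02,0.2]]
  ]
}}

```text
t: 3.1
ee_pos: [515.2, -138.7, 193.8]
tool_rot: [-179.5, -0.0, 83.9]
contact_force: [-1.2, -0.9, -0.1]
opening: 51.6
finger_force: 0.0
```

Call:
{"api": "carry_out", "payload": {
  "steps": [
    [[0.15,0,0.4,0,0.2],[0.3,0,0.8,0,0.2],[0.3,0,1,0,0.2],[0.3,0,1,0,0.2],[0.3,0,1,0,0.2]]
  ]
}}

```text
t: 3.6
ee_pos: [522.7, -103.6, 79.0]
tool_rot: [180.0, 0.1, 83.9]
contact_force: [-0.2, -0.3, 0.4]
opening: 51.2
finger_force: 0.0
```

```bash
python3 plan.py 522,-103.5,5,84
```

```text
t3.6 at [ 522.7 -103.6   79. ] 83.9 open 51.2 F [-0.2 -0.3  0.4]
-> [ 522.  -103.5    5.    84. ]
   [0.0, -0.006, 0.617] -0.002 rows 3
```

Call:
{"api": "carry_out", "payload": {
  "squeeze": 40,
  "steps": [
    [[0,0,0.3,0,0.2],[0,0,0.55,0,0.2],[0,0,0.61,0,0.2],[0,0,0.61,0,0],[0,0,0.61,0,-0.8],[0,0,0.61,0,-0.8],[0,0,0.61,0,-0.8],[0,0,0.61,0,-0.8],[0,0,0.61,0,-0.8]]
  ]
}}

```text
t: 4.5
ee_pos: [523.0, -102.6, 6.5]
tool_rot: [179.8, 0.0, 84.0]
contact_force: [-0.9, 0.1, 6.0]
opening: 20.4
finger_force: 39.1
```

Call:
{"api": "carry_out", "payload": {
  "steps": [
    [[0,0,-0.3,0,-0.8],[0,0,-0.6,0,-0.8],[0,0,-0.6,0,-0.8],[0,0,-0.6,0,-0.8]]
  ]
}}

```text
t: 4.9
ee_pos: [522.8, -102.7, 78.4]
tool_rot: [179.8, 0.0, 84.0]
contact_force: [-0.5, -0.0, -1.5]
opening: 20.7
finger_force: 39.6
```

```bash
python3 plan.py 490,-338,80,90 490,-338,20,90
```

```text
t4.9 at [ 522.8 -102.7   78.4] 84.0 open 20.7 F [-0.5 -0.  -1.5]
-> [ 490. -338.   80.   90.]
   [-1.0, -0.033, -0.007] -0.051 rows 4
   [-0.976, -0.085, -0.006] -0.05 rows 4
-> [ 490. -338.   20.   90.]
   [0.0, 0.0, 0.5] 0.0 rows 3
```

Call:
{"api": "carry_out", "payload": {
  "steps": [
    [[-0.4,0,0,-0.05,-0.8],[-0.8,0,0,-0.05,-0.8],[-1,-0.03,0,-0.05,-0.8],[-1,-0.03,0,-0.05,-0.8]]
  ]
}}

```text
t: 5.3
ee_pos: [503.7, -225.6, 75.5]
tool_rot: [-179.9, 0.1, 86.6]
contact_force: [-0.3, -0.4, -0.8]
opening: 20.5
finger_force: 39.6
```

Call:
{"api": "carry_out", "payload": {
  "steps": [
    [[-0.4,-0.08,0,-0.05,-0.8],[-0.8,-0.08,0,-0.05,-0.8],[-1,-0.09,0,-0.05,-0.8],[-1,-0.09,0,-0.05,-0.8],[-1,-0.09,0,-0.05,-0.8],[-1,-0.09,0.3,-0.05,-0.8],[-1,-0.09,0.53,-0.05,-0.8],[-1,-0.09,0.53,-0.05,-0.8],[-1,-0.09,0.53,-0.05,-0.8]]
  ]
}}

```text
t: 6.2
ee_pos: [489.2, -339.4, 11.9]
tool_rot: [-179.9, 0.0, 90.1]
contact_force: [0.7, -5.5, -2.6]
opening: 20.6
finger_force: 39.4
```

Call:
{"api": "carry_out", "payload": {
  "steps": [
    [[0,0,0,0,0],[0,0,0,0,0],[0,0,0,0,0],[0,0,0,0,0],[0,0,-0.4,0,0],[0,0,-0.8,0,0],[0,0,-0.8,0,0.6],[0,0,-0.8,0,0.6]]
  ]
}}

```text
t: 7.0
ee_pos: [489.3, -340.7, 110.3]
tool_rot: [179.9, 0.1, 90.0]
contact_force: [-0.5, -0.1, -0.4]
opening: 67.9
finger_force: 0.0
```

```bash
python3 plan.py 518,-173.5,95,84 518,-173.5,20,84
```

```text
t7.0 at [ 489.3 -340.7  110.3] 90.0 open 67.9 F [-0.5 -0.1 -0.4]
-> [ 518.  -173.5   95.    84. ]
   [1.0, 0.172, 0.091] 0.072 rows 4
   [0.398, 0.037, 0.036] 0.028 rows 3
-> [ 518.  -173.5   20.    84. ]
   [-0.0, 0.0, 0.625] -0.0 rows 3
```

Call:
{"api": "carry_out", "payload": {
  "steps": [
    [[0.4,0.07,0,0.07,0.6],[0.8,0.14,0,0.07,0.6],[1,0.17,0.05,0.07,0.6],[1,0.17,0.05,0.07,0.6]]
  ]
}}

```text
t: 7.4
ee_pos: [509.3, -215.4, 101.5]
tool_rot: [-179.9, -0.1, 86.2]
contact_force: [-0.4, -0.7, -0.5]
opening: 68.2
finger_force: 0.0
```

Call:
{"api": "carry_out", "payload": {
  "steps": [
    [[0.4,0.04,0,0.03,0.6],[0.4,0.04,0,0.03,0.6],[0.4,0.04,0,0.03,0.6],[0.4,0.04,0,0.03,0.6]]
  ]
}}

```text
t: 7.8
ee_pos: [516.9, -173.8, 102.2]
tool_rot: [-179.9, 0.0, 84.0]
contact_force: [-0.2, -0.6, 0.7]
opening: 68.2
finger_force: 0.0
```

```bash
python3 plan.py 518,-173.5,12,84; python3 - <<'E'
from h import *
c=cam('top'); im=c['image']; c0=np.load('top0.npy',allow_pickle=True).item()['image']
b=np.vstack([c0[180:260,185:455],im[180:260,185:455]]); cv2.imwrite('pics/cmp1.png',cv2.resize(b,None,fx=2.9,fy=2.9))
E
```

```text
t7.8 at [ 516.9 -173.8  102.2] 84.0 open 68.2 F [-0.2 -0.6  0.7]
-> [ 518.  -173.5   12.    84. ]
   [0.004, 0.009, 0.752] -0.001 rows 4
```

View pics/cmp1.png

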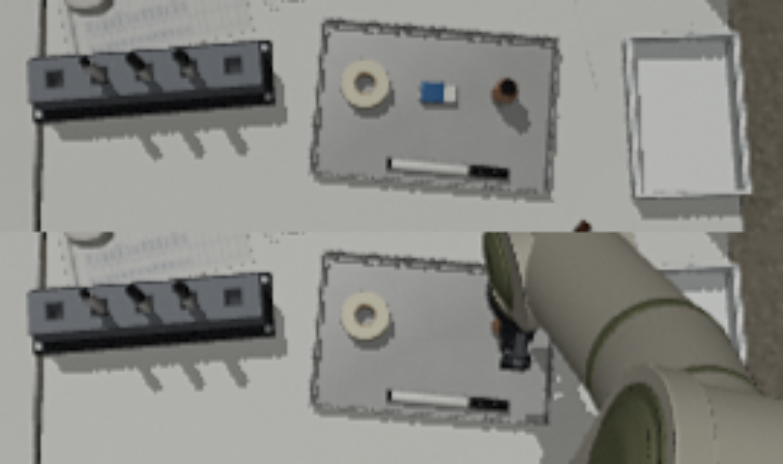

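The lower view shows the arm over the dropper, its brown body still visible at about crop (497,325). Tape (365,315) and markers are unchanged, and the eraser has left the tray. Grasping the dropper.

Call:
{"api": "carry_out", "payload": {
  "steps": [
    [[0,0,0.3,0,0.6],[0,0,0.6,0,0.6],[0,0,0.75,0,0.6],[0,0,0.75,0,0.2],[0,0,0.75,0,-0.7],[0,0,0.75,0,-0.7],[0,0,0.75,0,-0.7],[0,0,0.75,0,-0.7],[0,0,0.75,0,-0.7]]
  ]
}}

```text
t: 8.75
ee_pos: [518.0, -173.3, 13.9]
tool_rot: [179.9, 0.0, 84.0]
contact_force: [0.2, -0.3, 6.9]
opening: 26.0
finger_force: 40.0
```

Call:
{"api": "carry_out", "payload": {
  "steps": [
    [[0,0,-0.3,0,-0.7],[0,0,-0.6,0,-0.7],[0,0,-0.6,0,-0.7],[0,0,-0.6,0,-0.7]]
  ]
}}

```text
t: 9.15
ee_pos: [517.9, -173.3, 85.9]
tool_rot: [179.9, 0.0, 84.0]
contact_force: [0.1, 0.1, -1.4]
opening: 25.9
finger_force: 39.5
```

```bash
python3 plan.py 441,-388,85,90 441,-388,17,90
```

```text
t9.2 at [ 517.9 -173.3   85.9] 84.0 open 25.9 F [ 0.1  0.1 -1.4]
-> [ 441. -388.   85.   90.]
   [-1.0, -0.243, 0.004] -0.054 rows 4
   [-0.834, -0.254, 0.003] -0.046 rows 4
-> [ 441. -388.   17.   90.]
   [0.0, -0.0, 0.567] -0.0 rows 3
```

Call:
{"api": "carry_out", "payload": {
  "steps": [
    [[-0.4,-0.08,0,-0.05,-0.7],[-0.8,-0.16,0,-0.05,-0.7],[-1,-0.22,0,-0.05,-0.7],[-1,-0.22,0,-0.05,-0.7]]
  ]
}}

```text
t: 9.55
ee_pos: [475.7, -293.6, 83.3]
tool_rot: [-179.8, 0.1, 86.6]
contact_force: [-1.1, 0.1, -0.7]
opening: 25.7
finger_force: 39.5
```

Call:
{"api": "carry_out", "payload": {
  "steps": [
    [[-0.4,-0.1,0,-0.05,-0.7],[-0.8,-0.22,0,-0.05,-0.7],[-0.84,-0.22,0,-0.05,-0.7],[-0.84,-0.22,0,-0.05,-0.7],[-0.84,-0.22,0,-0.05,-0.7],[-0.84,-0.22,0.3,-0.05,-0.7],[-0.84,-0.22,0.56,-0.05,-0.7],[-0.84,-0.22,0.56,-0.05,-0.7],[-0.84,-0.22,0.56,-0.05,-0.7]]
  ]
}}

```text
t: 10.45
ee_pos: [448.0, -386.2, 17.2]
tool_rot: [-179.9, -0.1, 90.2]
contact_force: [0.6, 0.1, 0.8]
opening: 25.7
finger_force: 42.8
```

Call:
{"api": "carry_out", "payload": {
  "steps": [
    [[0,0,0,0,0],[0,0,0,0,0],[0,0,0,0,0],[0,0,0,0,0],[0,0,-0.4,0,0],[0,0,-0.8,0,0],[0,0,-0.8,0,0.6],[0,0,-0.8,0,0.6]]
  ]
}}

```text
t: 11.25
ee_pos: [447.3, -389.4, 115.2]
tool_rot: [179.9, 0.1, 90.0]
contact_force: [0.4, -0.3, -0.7]
opening: 67.6
finger_force: 0.0
```

```bash
python3 plan.py 532,-20.5,90,84 532,-20.5,6,84;  python3 - <<'E'
from h import *
c=cam('wrist'); cv2.imwrite('pics/w2.png',c['image'])
E
```

```text
t11.2 at [ 447.3 -389.4  115.2] 90.0 open 67.6 F [ 0.4 -0.3 -0.7]
-> [532.  -20.5  90.   84. ]
   [1.0, 0.229, 0.068] 0.032 rows 4
   [1.0, 0.194, 0.068] 0.032 rows 4
   [1.0, 0.159, 0.067] 0.032 rows 4
   [0.097, 0.012, 0.007] 0.003 rows 2
-> [532.  -20.5   6.   84. ]
   [-0.0, -0.0, 0.7] 0.0 rows 3
```

View pics/w2.png

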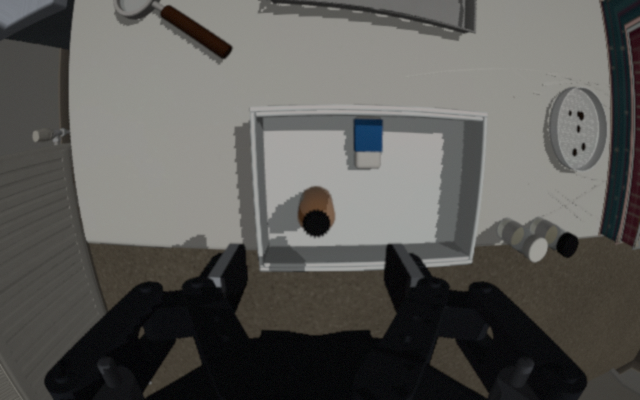

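Call:
{"api": "carry_out", "payload": {
  "steps": [
    [[0.4,0.1,0,0.03,0.75],[0.8,0.2,0,0.03,0.75],[1,0.23,0.05,0.03,0.75],[1,0.23,0.05,0.03,0.75]]
  ]
}}

```text
t: 11.7
ee_pos: [474.8, -263.9, 106.3]
tool_rot: [-179.9, -0.2, 88.6]
contact_force: [0.5, -0.9, 0.1]
opening: 74.8
finger_force: 0.0
```

Call:
{"api": "carry_out", "payload": {
  "steps": [
    [[0.4,0.08,0,0.03,0.75],[0.8,0.16,0,0.03,0.75],[1,0.2,0.05,0.03,0.75],[1,0.2,0.05,0.03,0.75]]
  ]
}}

```text
t: 12.1
ee_pos: [502.8, -145.9, 100.5]
tool_rot: [-179.9, -0.1, 86.7]
contact_force: [0.5, -1.0, 0.3]
opening: 74.8
finger_force: 0.0
```

Call:
{"api": "carry_out", "payload": {
  "steps": [
    [[0.4,0.06,0,0.03,0.75],[0.8,0.12,0,0.03,0.75],[1,0.16,0.1,0.03,0.75],[1,0.16,0.1,0.03,0.75],[1,0.16,0.1,0.03,0.75]]
  ]
}}

```text
t: 12.6
ee_pos: [528.5, -32.0, 88.7]
tool_rot: [-179.9, 0.1, 84.6]
contact_force: [0.5, -0.2, -0.6]
opening: 74.7
finger_force: 0.0
```

```bash
python3 plan.py 532,-20.5,6,84;  python3 - <<'E'
from h import *
c=cam('wrist'); hsv=cv2.cvtColor(c['image'],cv2.COLOR_BGR2HSV); H,S,V=cv2.split(hsv)
m=((S>35)&(V>120)&(H<35)).astype(np.uint8); n,l,st,ce=cv2.connectedComponentsWithStats(m)
for i in range(1,n):
    if st[i,4]>300: print(st[i],np.round(onz(c,*ce[i],21,True),1))
E
```

```text
t12.6 at [528.5 -32.   88.7] 84.6 open 74.7 F [ 0.5 -0.2 -0.6]
-> [532.  -20.5   6.   84. ]
   [0.098, 0.02, 0.689] 0.01 rows 3
[ 285  163   75   73 3297] [532.8 -19.   21. ]
```

Call:
{"api": "carry_out", "payload": {
  "steps": [
    [[0.11,0.03,0,0.01,0.75],[0.11,0.03,0.3,0.01,0.75],[0.11,0.03,0.6,0.01,0.75],[0.11,0.03,0.68,0.01,0.75],[0.11,0.03,0.68,0.01,0.3],[0.11,0.03,0.68,0.01,0.1],[0.11,0.03,0.68,0.01,0],[0.11,0.03,0.68,0.01,0],[0.11,0.03,0.68,0.01,0]]
  ]
}}

```text
t: 13.55
ee_pos: [534.5, -18.3, 9.0]
tool_rot: [179.9, -0.0, 84.0]
contact_force: [0.5, -0.8, 1.2]
opening: 50.0
finger_force: 41.7
```

Call:
{"api": "carry_out", "payload": {
  "steps": [
    [[0,0,-0.3,0,0],[0,0,-0.6,0,0],[0,0,-0.65,0,0],[0,0,-0.65,0,0]]
  ]
}}

```text
t: 13.95
ee_pos: [534.8, -18.5, 87.5]
tool_rot: [179.8, -0.0, 84.0]
contact_force: [-0.2, -0.6, -0.8]
opening: 50.9
finger_force: 28.8
```

```bash
python3 plan.py 523,-395,85,90 523,-395,12,90
```

```text
t13.9 at [534.8 -18.5  87.5] 84.0 open 50.9 F [-0.2 -0.6 -0.8]
-> [ 523. -395.   85.   90.]
   [-1.0, 0.074, 0.007] -0.032 rows 4
   [-1.0, 0.041, 0.006] -0.032 rows 4
   [-1.0, 0.007, 0.007] -0.032 rows 4
   [-0.135, -0.003, 0.001] -0.005 rows 2
-> [ 523. -395.   12.   90.]
   [-0.0, -0.0, 0.608] 0.0 rows 3
```

Call:
{"api": "carry_out", "payload": {
  "squeeze": 50,
  "steps": [
    [[-0.4,0.03,0,-0.03,-0.2],[-0.8,0.06,0,-0.03,-0.2],[-1,0.07,0,-0.03,-0.2],[-1,0.07,0,-0.03,-0.2]]
  ]
}}

```text
t: 14.35
ee_pos: [528.2, -143.0, 84.5]
tool_rot: [-179.9, 0.1, 85.4]
contact_force: [-0.2, -0.8, 0.6]
opening: 50.1
finger_force: 54.2
```

Call:
{"api": "carry_out", "payload": {
  "steps": [
    [[-0.4,0.02,0,-0.03,-0.2],[-0.8,0.04,0,-0.03,-0.2],[-1,0.04,0,-0.03,-0.2],[-1,0.04,0,-0.03,-0.2]]
  ]
}}

```text
t: 14.75
ee_pos: [524.4, -262.0, 84.5]
tool_rot: [-179.9, 0.1, 87.3]
contact_force: [1.4, -0.5, -0.9]
opening: 49.7
finger_force: 54.3
```

Call:
{"api": "carry_out", "payload": {
  "steps": [
    [[-0.4,0,0,-0.03,-0.2],[-0.8,0,0,-0.03,-0.2],[-1,0,0,-0.03,-0.2],[-1,0,0,-0.03,-0.2],[-1,0,0,-0.03,-0.2]]
  ]
}}

```text
t: 15.25
ee_pos: [521.0, -376.5, 85.1]
tool_rot: [-180.0, -0.1, 89.5]
contact_force: [0.8, 0.6, -0.8]
opening: 49.8
finger_force: 54.3
```

```bash
python3 plan.py 523,-395,85,90 523,-395,13,90
```

```text
t15.2 at [ 521.  -376.5   85.1] 89.5 open 49.8 F [ 0.8  0.6 -0.8]
-> [ 523. -395.   85.   90.]
   [-0.154, 0.018, 0.001] -0.009 rows 2
-> [ 523. -395.   13.   90.]
   [-0.0, 0.0, 0.6] -0.0 rows 3
```

Call:
{"api": "carry_out", "payload": {
  "steps": [
    [[-0.14,0.01,0,-0.01,-0.2],[-0.14,0.01,0,-0.01,-0.2],[-0.14,0.01,0.3,-0.01,-0.2],[-0.14,0.01,0.6,-0.01,-0.2],[-0.14,0.01,0.6,-0.01,-0.2],[-0.14,0.01,0.6,-0.01,-0.2],[-0.14,0.01,0.6,-0.01,0.45],[-0.14,0.01,0.6,-0.01,0.55],[-0.14,0.01,0.6,-0.01,0.6],[-0.14,0.01,0.6,-0.01,0.6]]
  ]
}}

```text
t: 16.25
ee_pos: [521.9, -395.3, 14.7]
tool_rot: [180.0, 0.0, 90.0]
contact_force: [-0.0, 0.5, 0.6]
opening: 68.2
finger_force: 0.0
```

Call:
{"api": "carry_out", "payload": {
  "steps": [
    [[0,0,-0.4,0,0.6],[0,0,-0.8,0,0.6],[0,0,-1,0,0.6],[0,0,-1,0,0.6],[0,0,-1,0,0.6]]
  ]
}}

```text
t: 16.75
ee_pos: [521.5, -395.5, 134.5]
tool_rot: [180.0, 0.1, 90.0]
contact_force: [0.1, -0.0, -1.3]
opening: 68.2
finger_force: 0.0
```

Call:
{"api": "carry_out", "payload": {
  "steps": [
    [[0.4,0,-0.4,0,0.6],[0.8,0,-0.8,0,0.6],[1,0,-1,0,0.6],[1,0,-1,0,0.6]]
  ]
}}

```text
t: 17.15
ee_pos: [522.7, -271.3, 256.0]
tool_rot: [179.9, -0.0, 90.2]
contact_force: [0.5, -0.0, 0.6]
opening: 68.3
finger_force: 0.0
```

```bash
python3 plan.py 540,170,250,94;  python3 - <<'E'
from h import *
c=cam('wrist'); cv2.imwrite('pics/w3.png',c['image'])
E
```

```text
t17.1 at [ 522.7 -271.3  256. ] 90.2 open 68.3 F [ 0.5 -0.   0.6]
-> [540. 170. 250.  94.]
   [1.0, 0.043, 0.013] -0.017 rows 4
   [1.0, 0.061, 0.014] -0.017 rows 4
   [1.0, 0.079, 0.014] -0.017 rows 4
   [0.671, 0.065, 0.009] -0.012 rows 3
```

View pics/w3.png

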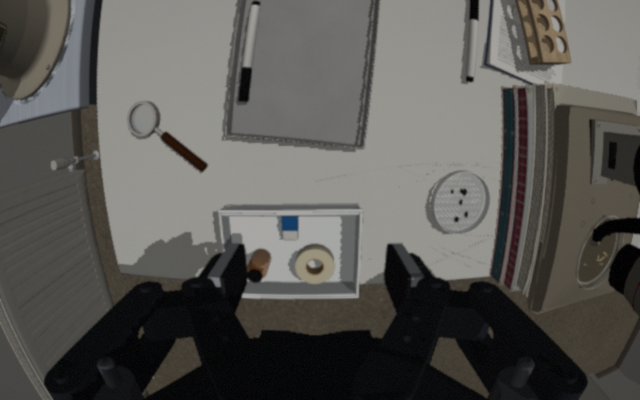

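Call:
{"api": "carry_out", "payload": {
  "steps": [
    [[0.4,0.02,0,-0.02,0],[0.8,0.04,0,-0.02,0],[1,0.04,0,-0.02,0],[1,0.04,0,-0.02,0]]
  ]
}}

```text
t: 17.6
ee_pos: [526.2, -152.1, 252.6]
tool_rot: [-179.9, -0.1, 91.5]
contact_force: [-0.0, -0.3, 0.6]
opening: 42.5
finger_force: 0.0
```

Call:
{"api": "carry_out", "payload": {
  "steps": [
    [[0.4,0.02,0,-0.02,0],[0.8,0.05,0,-0.02,0],[1,0.06,0,-0.02,0],[1,0.06,0,-0.02,0]]
  ]
}}

```text
t: 18.0
ee_pos: [531.3, -32.7, 252.8]
tool_rot: [-179.9, -0.1, 92.6]
contact_force: [0.5, -0.1, 0.2]
opening: 43.0
finger_force: 0.0
```

Call:
{"api": "carry_out", "payload": {
  "steps": [
    [[0.4,0.03,0,-0.02,0],[0.8,0.06,0,-0.02,0],[1,0.08,0,-0.02,0],[1,0.08,0,-0.02,0]]
  ]
}}

```text
t: 18.4
ee_pos: [536.2, 87.2, 252.9]
tool_rot: [-179.9, -0.1, 93.8]
contact_force: [-0.3, -0.7, 0.1]
opening: 43.0
finger_force: 0.0
```

Call:
{"api": "carry_out", "payload": {
  "steps": [
    [[0.35,0.04,0,-0.01,0],[0.35,0.05,0,-0.01,0],[0.35,0.05,0,-0.01,0],[0.35,0.05,0,-0.01,0]]
  ]
}}

```text
t: 18.8
ee_pos: [539.4, 125.1, 253.1]
tool_rot: [-179.9, 0.1, 94.1]
contact_force: [-0.5, -0.7, 0.6]
opening: 42.8
finger_force: 0.0
```

```bash
python3 plan.py;  python3 - <<'E'
from h import *
c=cam('wrist'); cv2.imwrite('pics/w4.png',c['image']); np.save('w4.npy',c,allow_pickle=True)
E
```

```text
t18.8 at [539.4 125.1 253.1] 94.1 open 42.8 F [-0.5 -0.7  0.6]
```

View pics/w4.png

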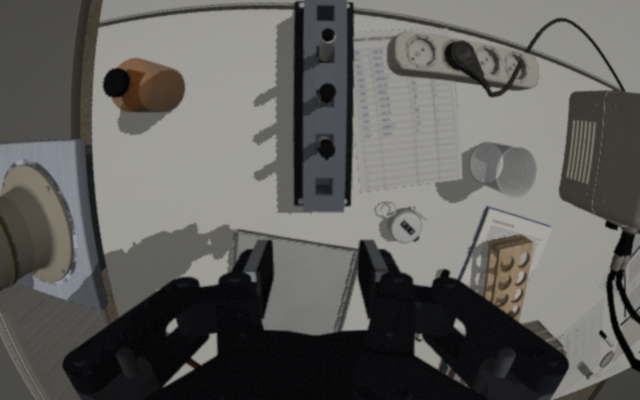

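```bash
python3 - <<'E'
from h import *
c=np.load('w4.npy',allow_pickle=True).item()
for k,u,v,z in(('A',327,35,145),('B',327,94,145),('C',327,149,145),('s5',323,187,64),('s1',325,12,64)): print(k,np.round(onz(c,u,v,z,True),1))
a=onz(c,323,187,64,True);b=onz(c,325,12,64,True); print('yaw',np.degrees(np.arctan2(-(b-a)[0],(b-a)[1])),np.linalg.norm(b-a)); 
for i in range(5): print(np.round(a+(b-a)*i/4,1))
V=cv2.cvtColor(c['image'],cv2.COLOR_BGR2GRAY); cv2.imwrite('pics/w4c.png',cv2.resize(c['image'][0:210,270:380],None,fx=2.8,fy=2.8,interpolation=cv2.INTER_CUBIC))
E
```

```text
A [537.6 264.  145. ]
B [541.1 214.7 145. ]
C [544.4 170.2 145. ]
s5 [546.7 121.   64. ]
s1 [534.9 313.9  64. ]
yaw 3.4951985727131785 193.28082114919872
[546.7 121.   64. ]
[543.7 169.2  64. ]
[540.8 217.4  64. ]
[537.8 265.7  64. ]
[534.9 313.9  64. ]
```

View pics/w4c.png

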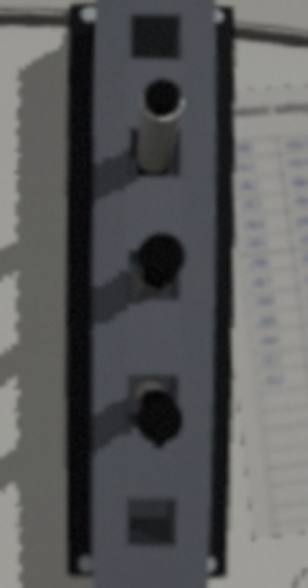

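```bash
python3 plan.py 544,170,165,93.5 544,170,95,93.5
```

```text
t18.9 at [539.4 125.2 253.3] 94.1 open 42.4 F [-0.7  0.4  0.2]
-> [544.  170.  165.   93.5]
   [0.369, 0.065, 0.736] 0.009 rows 4
-> [544.  170.   95.   93.5]
   [0.0, -0.0, 0.583] 0.0 rows 3
```

Call:
{"api": "carry_out", "payload": {
  "squeeze": 25,
  "steps": [
    [[0.2,0.06,0.2,0.01,0],[0.37,0.065,0.5,0.01,0],[0.37,0.065,0.73,0.01,0],[0.37,0.065,0.73,0.01,0],[0.37,0.065,0.73,0.01,0]]
  ]
}}

```text
t: 19.35
ee_pos: [543.8, 171.3, 166.6]
tool_rot: [-179.9, 0.0, 93.5]
contact_force: [-0.1, 0.1, -0.6]
opening: 42.8
finger_force: 0.0
```

Call:
{"api": "carry_out", "payload": {
  "steps": [
    [[0,0,0.2,0,0],[0,0,0.4,0,0],[0,0,0.58,0,0],[0,0,0.58,0,0],[0,0,0.58,0,-0.5],[0,0,0.58,0,-0.9],[0,0,0.58,0,-0.9],[0,0,0.58,0,-0.9],[0,0,0.58,0,-0.9],[0,0,0.58,0,-0.9]]
  ]
}}

```text
t: 20.35
ee_pos: [544.7, 172.7, 98.6]
tool_rot: [179.8, -0.0, 93.6]
contact_force: [-1.2, -1.2, 7.9]
opening: 13.4
finger_force: 28.2
```

Call:
{"api": "carry_out", "payload": {
  "steps": [
    [[0,0,-0.1,0,-0.9],[0,0,-0.2,0,-0.9],[0,0,-0.3,0,-0.9],[0,0,-0.36,0,-0.9],[0,0,-0.36,0,-0.9]]
  ]
}}

```text
t: 20.85
ee_pos: [544.3, 172.6, 141.5]
tool_rot: [179.9, -0.0, 93.6]
contact_force: [0.4, -0.1, -0.5]
opening: 13.0
finger_force: 27.1
```

Call:
{"api": "carry_out", "payload": {
  "steps": [
    [[-0.08,0,0,0,-0.9],[-0.16,0,0,0,-0.9],[-0.24,0,-0.02,0,-0.9],[-0.32,0,-0.03,0,-0.9],[-0.4,0,-0.03,0,-0.9],[-0.4,0,-0.03,0,-0.9]]
  ]
}}

```text
t: 21.45
ee_pos: [546.8, 122.3, 143.5]
tool_rot: [-180.0, 0.1, 93.5]
contact_force: [0.1, -0.3, -0.1]
opening: 13.1
finger_force: 26.1
```

```bash
python3 plan.py;  python3 - <<'E'
from h import *
c=cam('wrist');d=cam('scene'); np.save('s5.npy',d,allow_pickle=True)
cv2.imwrite('pics/w5.png',np.hstack([c['image'][60:400,200:450],cv2.resize(d['image'][180:300,160:330],None,fx=2.83,fy=2.83)[:340]]))
E
```

```text
t21.4 at [546.8 122.3 143.5] 93.5 open 13.1 F [ 0.1 -0.3 -0.1]
```

View pics/w5.png

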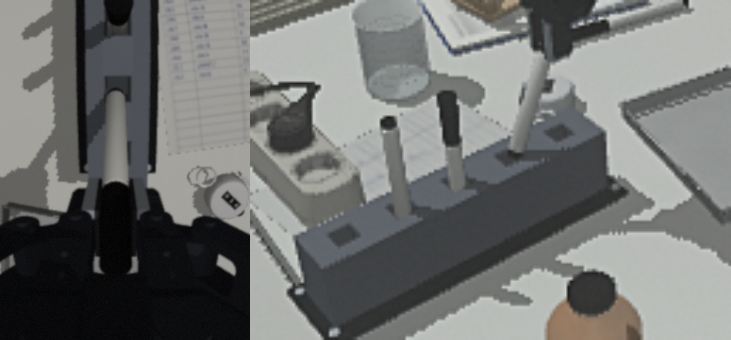

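```bash
python3 plan.py 546.8,122,205,93.5 561.6,-42,130,83.6 561.6,-42,88,83.6
```

```text
t21.6 at [546.6 123.5 143.5] 93.5 open 13.3 F [-0.7 -0.3 -0.6]
-> [546.8 122.  205.   93.5]
   [-0.013, 0.001, -0.512] 0.001 rows 3
-> [561.6 -42.  130.   83.6]
   [-1.0, 0.029, 0.455] 0.12 rows 4
   [-0.367, 0.058, 0.17] 0.045 rows 3
-> [561.6 -42.   88.   83.6]
   [-0.0, -0.0, 0.35] -0.0 rows 2
```

Call:
{"api": "carry_out", "payload": {
  "steps": [
    [[-0.02,0,-0.2,0,-0.9],[-0.02,0,-0.4,0,-0.9],[-0.02,0,-0.5,0,-0.9],[-0.02,0,-0.5,0,-0.9]]
  ]
}}

```text
t: 21.95
ee_pos: [547.5, 122.5, 205.0]
tool_rot: [179.9, 0.0, 93.6]
contact_force: [-0.2, -0.0, -0.8]
opening: 13.3
finger_force: 26.1
```

Call:
{"api": "carry_out", "payload": {
  "steps": [
    [[-0.3,0.01,0,0.05,-0.9],[-0.6,0.02,0,0.1,-0.9],[-0.9,0.03,0.1,0.12,-0.9],[-1,0.03,0.3,0.12,-0.9],[-1,0.03,0.3,0.12,-0.9]]
  ]
}}

```text
t: 22.45
ee_pos: [555.9, -0.3, 164.3]
tool_rot: [-179.7, 0.1, 86.2]
contact_force: [-0.5, 0.8, 0.4]
opening: 13.5
finger_force: 26.1
```

Call:
{"api": "carry_out", "payload": {
  "steps": [
    [[-0.2,0.03,0.1,0.04,-0.9],[-0.38,0.06,0.2,0.04,-0.9],[-0.38,0.06,0.2,0.04,-0.9],[-0.38,0.06,0.2,0.04,-0.9]]
  ]
}}

```text
t: 22.85
ee_pos: [562.2, -43.9, 143.2]
tool_rot: [-179.9, -0.0, 84.0]
contact_force: [-0.3, -0.3, -0.5]
opening: 13.6
finger_force: 26.1
```

```bash
python3 plan.py 561.6,-42,88,83.6
```

```text
t22.9 at [562.2 -43.9 143.2] 84.0 open 13.6 F [-0.3 -0.3 -0.5]
-> [561.6 -42.   88.   83.6]
   [0.015, -0.006, 0.46] 0.006 rows 3
```

Call:
{"api": "carry_out", "payload": {
  "squeeze": 20,
  "steps": [
    [[0,0,0.2,0.01,-0.9],[0,0,0.4,0.01,-0.9],[0,0,0.46,0.01,-0.9],[0,0,0.46,0.01,-0.9]]
  ]
}}

```text
t: 23.25
ee_pos: [562.0, -42.5, 88.0]
tool_rot: [-179.9, -0.0, 83.5]
contact_force: [-0.6, 0.8, 1.2]
opening: 13.2
finger_force: 26.1
```

Call:
{"api": "carry_out", "payload": {
  "steps": [
    [[0,0,0.06,0,-0.9],[-0.08,0,0.11,0,-0.9],[-0.15,0,0.15,0,-0.9],[-0.22,0,0.21,0,-0.9],[-0.3,0,0.3,0,-0.9],[-0.37,0,0.38,0,-0.9],[-0.37,0,0.38,0,-0.9]]
  ]
}}

```text
t: 23.95
ee_pos: [557.2, -88.8, 42.5]
tool_rot: [-180.0, 0.0, 83.3]
contact_force: [-0.9, -1.2, 1.5]
opening: 13.1
finger_force: 23.6
```

```bash
python3 plan.py 555.5,-98,6,83.6;  python3 - <<'E'
from h import *
c=cam('wrist');d=cam('scene')
cv2.imwrite('pics/w6.png',np.hstack([c['image'][60:400,200:450],cv2.resize(d['image'][170:290,270:440],None,fx=2.83,fy=2.83)[:340]]))
E
```

```text
t23.9 at [557.2 -88.8  42.5] 83.3 open 13.1 F [-0.9 -1.2  1.5]
-> [555.5 -98.    6.   83.6]
   [-0.078, -0.005, 0.304] -0.005 rows 2
```

View pics/w6.png

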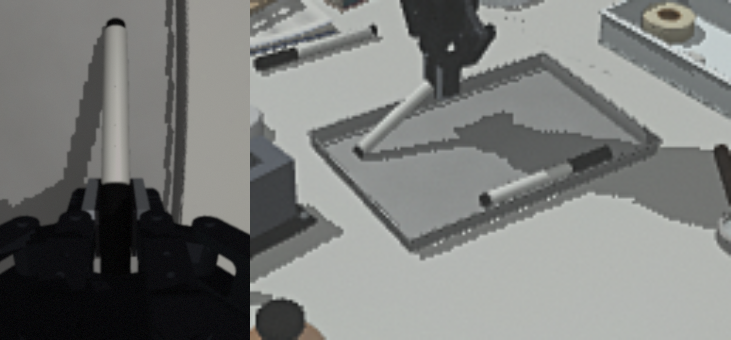

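Call:
{"api": "carry_out", "payload": {
  "steps": [
    [[-0.05,0,0.08,0,-0.9],[-0.08,0,0.16,0,-0.9],[-0.1,0,0.24,0,-0.9],[-0.11,0,0.3,0,-0.9],[-0.11,0,0.3,0,-0.9],[-0.11,0,0.3,0,-0.55],[-0.11,0,0.3,0,-0.45],[-0.11,0,0.3,0,-0.45],[-0.11,0,0.3,0,-0.45]]
  ]
}}

```text
t: 24.95
ee_pos: [555.8, -100.4, 7.1]
tool_rot: [180.0, -0.0, 83.4]
contact_force: [0.9, -0.2, -0.0]
opening: 23.2
finger_force: 0.0
```

Call:
{"api": "carry_out", "payload": {
  "steps": [
    [[0,0,-0.2,0,-0.45],[0,0,-0.5,0,-0.45],[0,0,-0.9,0,-0.2],[0,0,-1,0,0],[0,0,-1,0,0]]
  ]
}}

```text
t: 25.45
ee_pos: [556.8, -100.9, 129.0]
tool_rot: [179.8, 0.0, 83.4]
contact_force: [0.5, 0.4, -0.0]
opening: 42.4
finger_force: 0.0
```

```bash
cat > tr.py <<'E'
from h import *
c=cam('wrist'); g=cv2.cvtColor(c['image'],cv2.COLOR_BGR2HSV); S,V=g[...,1],g[...,2]
# black blobs / white blobs on tray
uv=np.stack(np.meshgrid(np.arange(640),np.arange(400)),-1)
for nm,m in(('black',V<45),('white',(V>165)&(S<40))):
    n,l,st,ce=cv2.connectedComponentsWithStats(m.astype(np.uint8))
    for i in range(1,n):
        if st[i,4]<60 or st[i,4]>20000: continue
        ys,xs=np.where(l==i); P=np.array([onz(c,x,y,14,True)[:2] for x,y in zip(xs,ys)],np.float32)
        r=cv2.minAreaRect(P); q=np.array(r[0])-[507,-98.3]; t=np.radians(-6.4)
        xt,yt=q[0]*np.cos(t)+q[1]*np.sin(t),-q[0]*np.sin(t)+q[1]*np.cos(t)
        if abs(xt)<90 and abs(yt)<135: print(nm,'tray xy',round(xt,1),round(yt,1),'size',np.round(r[1],1),'ang',round(r[2],1))
E
python3 tr.py; python3 plan.py 555,-98,255,84 541,216,255,93.5 541,216,165,93.5
```

```text
black tray xy 0.3 129.9 size [  3.6 163.5] ang 84.1
black tray xy 46.6 103.2 size [4.2 9.8] ang 83.3
black tray xy 46.0 -5.9 size [42.6 12.1] ang 83.6
t25.5 at [ 555.9 -101.   127.4] 83.4 open 42.2 F [ 0.2 -0.6 -0.1]
-> [555. -98. 255.  84.]
   [0.022, -0.01, -1.0] -0.01 rows 4
   [0.002, -0.0, -0.063] -0.001 rows 2
-> [541.  216.  255.   93.5]
   [1.0, -0.15, -0.0] -0.061 rows 4
   [1.0, -0.085, -0.0] -0.06 rows 4
   [0.604, -0.013, -0.0] -0.037 rows 3
-> [541.  216.  165.   93.5]
   [0.0, -0.0, 0.75] 0.0 rows 3
```

Call:
{"api": "carry_out", "payload": {
  "steps": [
    [[0.4,-0.05,-0.4,-0.06,0],[0.7,-0.1,-0.8,-0.06,0],[1,-0.15,-1,-0.06,0],[1,-0.15,-1,-0.06,0]]
  ]
}}

```text
t: 25.9
ee_pos: [551.8, 24.7, 248.3]
tool_rot: [179.9, -0.1, 87.2]
contact_force: [-0.1, -0.1, -0.8]
opening: 42.9
finger_force: 0.0
```

Call:
{"api": "carry_out", "payload": {
  "steps": [
    [[0.4,-0.03,0,-0.06,0],[0.8,-0.06,0,-0.06,0],[1,-0.08,0,-0.06,0],[1,-0.08,0,-0.06,0]]
  ]
}}

```text
t: 26.3
ee_pos: [547.3, 144.9, 245.2]
tool_rot: [-179.9, -0.1, 90.9]
contact_force: [0.4, 0.4, -0.2]
opening: 42.9
finger_force: 0.0
```

Call:
{"api": "carry_out", "payload": {
  "steps": [
    [[0.2,-0.01,0,-0.04,0],[0.2,-0.01,0,-0.04,0],[0.2,-0.01,0,-0.04,0]]
  ]
}}

```text
t: 26.6
ee_pos: [546.6, 163.9, 245.4]
tool_rot: [-179.9, 0.1, 93.0]
contact_force: [-0.3, -0.9, -0.5]
opening: 42.6
finger_force: 0.0
```

```bash
cat > st.py <<'E'
from h import *
c=cam('wrist'); g=cv2.cvtColor(c['image'],cv2.COLOR_BGR2HSV); V=g[...,2]
n,l,s,ce=cv2.connectedComponentsWithStats((V<25).astype(np.uint8))
for i in range(1,n):
    if 40<s[i,4]<3000:
        p=onz(c,*ce[i],145,True)
        if 480<p[0]<600 and 60<p[1]<350: print(s[i],np.round(ce[i]),np.round(p[:2],1))
cv2.imwrite('pics/st.png',c['image'])
E
python3 st.py; python3 plan.py 541,216,165,93.5
```

```text
[ 284   29   10  205 1032] [288. 130.] [521.1 223. ]
[338  65   6 165 708] [340. 154.] [562.7 206.3]
[308  72  11  12 101] [313.  78.] [538. 265.]
[306 130  16  18 213] [313. 138.] [541.  217.9]
t26.6 at [546.7 163.4 245.6] 92.9 open 43.1 F [-0.2 -0.4 -0.5]
-> [541.  216.  165.   93.5]
   [0.44, -0.025, 0.672] -0.01 rows 4
```

Call:
{"api": "carry_out", "payload": {
  "squeeze": 25,
  "steps": [
    [[0.2,-0.02,0.1,-0.01,0],[0.4,-0.03,0.3,-0.01,0],[0.44,-0.03,0.5,-0.01,0],[0.44,-0.03,0.67,-0.01,0],[0.44,-0.03,0.67,-0.01,0]]
  ]
}}

```text
t: 27.15
ee_pos: [539.4, 215.4, 163.6]
tool_rot: [-179.7, 0.1, 93.5]
contact_force: [1.1, 0.2, 0.5]
opening: 42.7
finger_force: 0.0
```

Call:
{"api": "carry_out", "payload": {
  "steps": [
    [[0,0,0.2,0,0],[0,0,0.4,0,0],[0,0,0.58,0,0],[0,0,0.58,0,0],[0,0,0.58,0,-0.5],[0,0,0.58,0,-0.9],[0,0,0.58,0,-0.9],[0,0,0.58,0,-0.9],[0,0,0.58,0,-0.9],[0,0,0.58,0,-0.9]]
  ]
}}

```text
t: 28.15
ee_pos: [541.2, 217.8, 98.3]
tool_rot: [179.9, -0.0, 93.6]
contact_force: [0.8, -1.2, 8.5]
opening: 13.1
finger_force: 28.8
```

Call:
{"api": "carry_out", "payload": {
  "steps": [
    [[0,0,-0.1,0,-0.9],[0,0,-0.2,0,-0.9],[0,0,-0.3,0,-0.9],[0,0,-0.36,0,-0.9],[0,0,-0.36,0,-0.9]]
  ]
}}

```text
t: 28.65
ee_pos: [541.0, 217.8, 141.6]
tool_rot: [179.9, -0.0, 93.6]
contact_force: [0.1, 0.6, 0.3]
opening: 13.5
finger_force: 27.8
```

Call:
{"api": "carry_out", "payload": {
  "steps": [
    [[-0.08,0,0,0,-0.9],[-0.16,0,0,0,-0.9],[-0.24,0,-0.02,0,-0.9],[-0.32,0,-0.03,0,-0.9],[-0.4,0,-0.03,0,-0.9],[-0.4,0,-0.03,0,-0.9]]
  ]
}}

```text
t: 29.25
ee_pos: [543.6, 167.4, 143.5]
tool_rot: [-180.0, 0.1, 93.5]
contact_force: [-0.4, -0.0, 0.9]
opening: 13.4
finger_force: 28.2
```

```bash
cat > sc.py <<'E'
from h import *
import sys
d=cam('scene'); x,y,w,h=[int(a) for a in sys.argv[2].split(',')]
cv2.imwrite('pics/'+sys.argv[1],cv2.resize(d['image'][y:y+h,x:x+w],None,fx=3,fy=3))
# white elongated blobs: print centre, image angle
E
python3 sc.py s7.png 160,150,190,140; python3 plan.py
```

```text
t29.3 at [543.5 168.  143.5] 93.5 open 13.4 F [ 0.3 -0.3 -0.2]
```

View pics/s7.png

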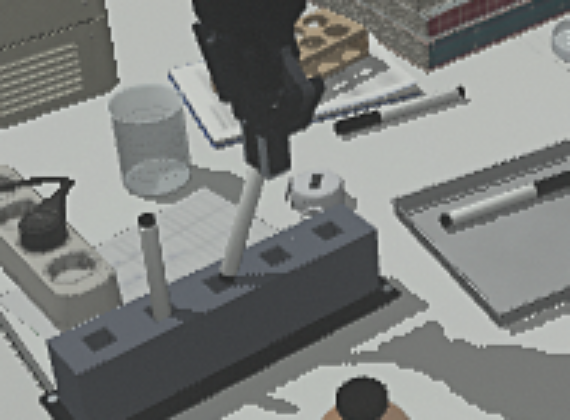

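```bash
python3 plan.py 543.6,167.4,205,93.5 524,-38,143,83.6
```

```text
t29.3 at [543.5 168.  143.5] 93.5 open 13.4 F [ 0.3 -0.3 -0.2]
-> [543.6 167.4 205.   93.5]
   [-0.005, 0.001, -0.512] 0.0 rows 3
-> [524.  -38.  143.   83.6]
   [-1.0, -0.158, 0.304] 0.097 rows 4
   [-0.706, -0.039, 0.212] 0.068 rows 3
```

Call:
{"api": "carry_out", "payload": {
  "steps": [
    [[0,0,-0.2,0,-0.9],[0,0,-0.4,0,-0.9],[0,0,-0.5,0,-0.9],[0,0,-0.5,0,-0.9]]
  ]
}}

```text
t: 29.7
ee_pos: [544.1, 169.8, 204.9]
tool_rot: [179.9, 0.0, 93.6]
contact_force: [0.3, 0.4, -0.3]
opening: 13.5
finger_force: 28.2
```

Call:
{"api": "carry_out", "payload": {
  "steps": [
    [[-0.3,-0.04,0,0.05,-0.9],[-0.6,-0.1,0,0.1,-0.9],[-0.9,-0.15,0.1,0.1,-0.9],[-1,-0.16,0.25,0.1,-0.9],[-1,-0.16,0.25,0.1,-0.9]]
  ]
}}

```text
t: 30.2
ee_pos: [530.0, 45.6, 170.9]
tool_rot: [-179.7, 0.1, 87.4]
contact_force: [-1.3, 0.7, 0.5]
opening: 13.1
finger_force: 28.2
```

Call:
{"api": "carry_out", "payload": {
  "steps": [
    [[-0.3,-0.02,0.1,0.06,-0.9],[-0.6,-0.04,0.2,0.06,-0.9],[-0.7,-0.04,0.25,0.06,-0.9],[-0.7,-0.04,0.25,0.06,-0.9],[-0.7,-0.04,0.25,0.06,-0.9]]
  ]
}}

```text
t: 30.7
ee_pos: [524.1, -33.1, 144.0]
tool_rot: [180.0, -0.1, 84.1]
contact_force: [-0.4, 0.7, -1.1]
opening: 13.2
finger_force: 28.1
```

```bash
python3 plan.py 524,-38,88,83.6; python3 tr.py
```

```text
t30.7 at [524.1 -33.1 144. ] 84.1 open 13.2 F [-0.4  0.7 -1.1]
-> [524.  -38.   88.   83.6]
   [-0.04, 0.004, 0.466] 0.008 rows 3
black tray xy 45.9 104.2 size [4.5 9. ] ang 84.9
black tray xy -66.7 46.8 size [6.  9.3] ang 84.4
```

Same arc as before.

Call:
{"api": "carry_out", "payload": {
  "squeeze": 20,
  "steps": [
    [[-0.04,0,0.2,0.01,-0.9],[-0.04,0,0.4,0.01,-0.9],[-0.04,0,0.46,0.01,-0.9],[-0.04,0,0.46,0.01,-0.9]]
  ]
}}

```text
t: 31.15
ee_pos: [523.0, -38.2, 88.2]
tool_rot: [-179.9, -0.0, 83.5]
contact_force: [0.1, -0.7, 0.6]
opening: 13.2
finger_force: 28.1
```

Call:
{"api": "carry_out", "payload": {
  "steps": [
    [[0,0,0.06,0,-0.9],[-0.08,0,0.11,0,-0.9],[-0.15,0,0.15,0,-0.9],[-0.22,0,0.21,0,-0.9],[-0.3,0,0.3,0,-0.9],[-0.37,0,0.38,0,-0.9],[-0.37,0,0.38,0,-0.9]]
  ]
}}

```text
t: 31.85
ee_pos: [517.8, -85.2, 42.3]
tool_rot: [-180.0, 0.0, 83.3]
contact_force: [0.4, -1.5, 1.8]
opening: 13.7
finger_force: 27.2
```

Call:
{"api": "carry_out", "payload": {
  "steps": [
    [[-0.05,0,0.08,0,-0.9],[-0.08,0,0.16,0,-0.9],[-0.1,0,0.24,0,-0.9],[-0.11,0,0.3,0,-0.9],[-0.11,0,0.3,0,-0.9],[-0.11,0,0.3,0,-0.55],[-0.11,0,0.3,0,-0.45],[-0.11,0,0.3,0,-0.45],[-0.11,0,0.3,0,-0.45]]
  ]
}}

```text
t: 32.75
ee_pos: [516.5, -96.8, 7.1]
tool_rot: [180.0, -0.0, 83.4]
contact_force: [0.3, 0.9, -0.7]
opening: 23.6
finger_force: 0.0
```

Call:
{"api": "carry_out", "payload": {
  "steps": [
    [[0,0,-0.2,0,-0.45],[0,0,-0.5,0,-0.45],[0,0,-0.9,0,-0.2],[0,0,-1,0,0],[0,0,-1,0,0]]
  ]
}}

```text
t: 33.25
ee_pos: [517.5, -97.5, 128.9]
tool_rot: [179.8, 0.0, 83.4]
contact_force: [0.1, 0.3, -1.2]
opening: 42.6
finger_force: 0.0
```

```bash
python3 tr.py; python3 plan.py 538,210,250,93.5
```

```text
black tray xy -0.1 129.8 size [  3.5 162.3] ang 84.2
black tray xy 7.5 104.7 size [4.2 9. ] ang 83.3
black tray xy 45.6 103.5 size [ 4.3 10.1] ang 85.6
black tray xy -66.6 45.8 size [5.2 9. ] ang 81.6
black tray xy 6.9 -5.0 size [42.4 11.5] ang 83.3
black tray xy 45.2 -5.8 size [43.6 12.8] ang 83.5
white tray xy -67.0 29.3 size [21.   2.7] ang 80.5
t33.3 at [516.6 -97.5 127.4] 83.4 open 42.9 F [ 0.4 -0.6 -0.6]
-> [538.  210.  250.   93.5]
   [1.0, -0.047, -0.398] -0.066 rows 4
   [1.0, 0.023, -0.398] -0.066 rows 4
   [0.565, 0.052, -0.226] -0.037 rows 3
```

Call:
{"api": "carry_out", "payload": {
  "steps": [
    [[0.3,0,-0.4,-0.06,0],[0.6,-0.02,-0.8,-0.06,0],[1,-0.04,-1,-0.06,0],[1,-0.04,-1,-0.06,0]]
  ]
}}

```text
t: 33.7
ee_pos: [526.0, 26.6, 248.1]
tool_rot: [179.9, -0.1, 87.2]
contact_force: [0.1, -0.9, 0.6]
opening: 42.6
finger_force: 0.0
```

Call:
{"api": "carry_out", "payload": {
  "steps": [
    [[0.4,0.01,0,-0.06,0],[0.8,0.02,0,-0.06,0],[1,0.03,0,-0.06,0],[1,0.03,0,-0.06,0]]
  ]
}}

```text
t: 34.1
ee_pos: [534.7, 146.4, 245.2]
tool_rot: [-179.9, -0.1, 90.9]
contact_force: [0.1, -1.4, 0.3]
opening: 42.8
finger_force: 0.0
```

Call:
{"api": "carry_out", "payload": {
  "steps": [
    [[0.4,0.03,0,-0.04,0],[0.57,0.05,0,-0.04,0],[0.57,0.05,0,-0.04,0],[0.57,0.05,0,-0.04,0]]
  ]
}}

```text
t: 34.5
ee_pos: [540.3, 209.5, 245.2]
tool_rot: [-179.9, 0.1, 93.0]
contact_force: [0.1, -0.7, 0.1]
opening: 42.3
finger_force: 0.0
```

```bash
python3 st.py; python3 plan.py 538,265,165,93.5
```

```text
[ 287   64   11  201 1080] [292. 162.] [518.7 243.2]
[341 109   6 152 499] [343. 191.] [560.7 222.1]
[313 131  11  11  92] [318. 136.] [537.9 265.2]
t34.5 at [540.4 208.9 245.4] 92.9 open 42.6 F [-0.4  0.  -0.4]
-> [538.  265.  165.   93.5]
   [0.468, 0.004, 0.67] -0.009 rows 4
```

Call:
{"api": "carry_out", "payload": {
  "squeeze": 25,
  "steps": [
    [[0.2,0,0.1,-0.01,0],[0.4,0,0.3,-0.01,0],[0.47,0,0.5,-0.01,0],[0.47,0,0.67,-0.01,0],[0.47,0,0.67,-0.01,0]]
  ]
}}

```text
t: 35.05
ee_pos: [536.6, 264.4, 163.5]
tool_rot: [-179.7, 0.2, 93.5]
contact_force: [0.4, -0.9, -0.8]
opening: 42.8
finger_force: 0.0
```

Call:
{"api": "carry_out", "payload": {
  "steps": [
    [[0,0,0.2,0,0],[0,0,0.4,0,0],[0,0,0.58,0,0],[0,0,0.58,0,0],[0,0,0.58,0,-0.5],[0,0,0.58,0,-0.9],[0,0,0.58,0,-0.9],[0,0,0.58,0,-0.9],[0,0,0.58,0,-0.9],[0,0,0.58,0,-0.9]]
  ]
}}

```text
t: 36.05
ee_pos: [538.4, 267.3, 98.3]
tool_rot: [179.9, -0.0, 93.6]
contact_force: [-0.1, -1.4, 7.4]
opening: 13.4
finger_force: 28.5
```

Call:
{"api": "carry_out", "payload": {
  "steps": [
    [[0,0,-0.1,0,-0.9],[0,0,-0.2,0,-0.9],[0,0,-0.3,0,-0.9],[0,0,-0.36,0,-0.9],[0,0,-0.36,0,-0.9]]
  ]
}}

```text
t: 36.55
ee_pos: [538.2, 267.5, 141.6]
tool_rot: [179.9, -0.0, 93.6]
contact_force: [1.2, 0.6, 0.2]
opening: 13.1
finger_force: 27.5
```

Call:
{"api": "carry_out", "payload": {
  "steps": [
    [[0.08,0,0,0,-0.9],[0.16,0,0,0,-0.9],[0.24,0,-0.02,0,-0.9],[0.32,0,-0.03,0,-0.9],[0.4,0,-0.03,0,-0.9],[0.4,0,-0.03,0,-0.9]]
  ]
}}

```text
t: 37.15
ee_pos: [534.1, 318.2, 144.0]
tool_rot: [180.0, -0.2, 93.7]
contact_force: [-1.0, 1.3, 2.2]
opening: 13.0
finger_force: 28.2
```

Call:
{"api": "carry_out", "payload": {
  "steps": [
    [[0,0,-0.2,0,-0.9],[0,0,-0.4,0,-0.9],[0,0,-0.5,0,-0.9],[0,0,-0.5,0,-0.9]]
  ]
}}

```text
t: 37.55
ee_pos: [535.2, 316.2, 205.3]
tool_rot: [179.8, -0.1, 93.6]
contact_force: [-0.6, 0.1, -0.7]
opening: 13.5
finger_force: 28.0
```

```bash
python3 plan.py 470,-157,145,83.6; python3 sc.py s8.png 140,120,190,160
```

```text
t37.5 at [535.2 316.2 205.3] 93.6 open 13.5 F [-0.6  0.1 -0.7]
-> [ 470.  -157.   145.    83.6]
   [-1.0, -0.203, 0.129] 0.043 rows 4
   [-1.0, -0.156, 0.128] 0.042 rows 4
   [-1.0, -0.111, 0.127] 0.042 rows 4
   [-0.94, -0.063, 0.119] 0.04 rows 4
```

View pics/s8.png

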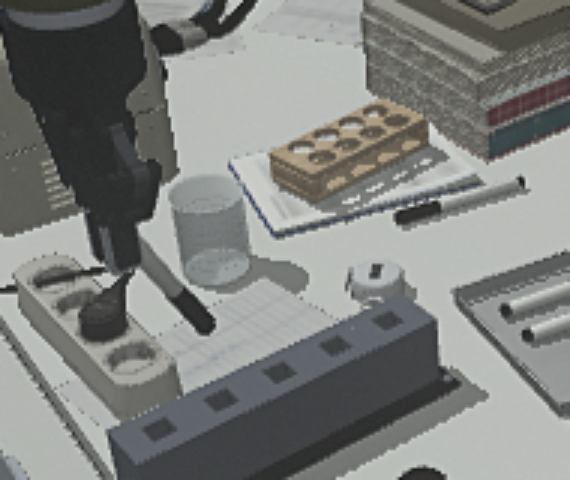

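Call:
{"api": "carry_out", "payload": {
  "steps": [
    [[-0.3,-0.06,0,0.04,-0.9],[-0.7,-0.14,0,0.04,-0.9],[-1,-0.2,0,0.04,-0.9],[-1,-0.2,0,0.04,-0.9]]
  ]
}}

```text
t: 38.0
ee_pos: [517.2, 187.4, 201.8]
tool_rot: [-179.8, 0.3, 90.9]
contact_force: [0.7, 0.1, -0.1]
opening: 13.0
finger_force: 28.0
```

Call:
{"api": "carry_out", "payload": {
  "steps": [
    [[-0.4,-0.06,0,0.04,-0.9],[-0.8,-0.12,0,0.04,-0.9],[-1,-0.16,0,0.04,-0.9],[-1,-0.16,0,0.04,-0.9]]
  ]
}}

```text
t: 38.4
ee_pos: [500.5, 69.5, 202.4]
tool_rot: [-179.9, 0.1, 88.5]
contact_force: [0.2, 1.1, -0.2]
opening: 13.4
finger_force: 28.0
```

Call:
{"api": "carry_out", "payload": {
  "steps": [
    [[-0.4,-0.04,0.05,0.04,-0.9],[-0.8,-0.08,0.1,0.04,-0.9],[-1,-0.11,0.2,0.04,-0.9],[-1,-0.11,0.2,0.04,-0.9]]
  ]
}}

```text
t: 38.8
ee_pos: [484.5, -49.1, 177.6]
tool_rot: [-179.8, 0.0, 86.2]
contact_force: [-1.2, 1.5, 0.2]
opening: 13.4
finger_force: 28.0
```

Call:
{"api": "carry_out", "payload": {
  "steps": [
    [[-0.3,-0.02,0.1,0.04,-0.9],[-0.7,-0.05,0.2,0.04,-0.9],[-0.94,-0.06,0.28,0.04,-0.9],[-0.94,-0.06,0.28,0.04,-0.9],[-0.94,-0.06,0.28,0.04,-0.9]]
  ]
}}

```text
t: 39.3
ee_pos: [472.3, -157.1, 145.6]
tool_rot: [-180.0, -0.1, 84.0]
contact_force: [-0.3, 0.6, -0.5]
opening: 13.0
finger_force: 28.0
```

```bash
python3 plan.py 470.3,-156.6,88,83.6; python3 tr.py
```

```text
t39.3 at [ 472.3 -157.1  145.6] 84.0 open 13.0 F [-0.3  0.6 -0.5]
-> [ 470.3 -156.6   88.    83.6]
   [0.002, -0.017, 0.48] 0.007 rows 3
black tray xy 6.2 -5.3 size [42.  12.5] ang 84.8
black tray xy 44.5 -6.8 size [42.9 13.1] ang 83.2
black tray xy -67.2 -64.6 size [42.8 12.6] ang 84.1
white tray xy -66.6 25.4 size [29.6  2.7] ang 83.9
```

Call:
{"api": "carry_out", "payload": {
  "squeeze": 20,
  "steps": [
    [[0,-0.02,0.2,0.01,-0.9],[0,-0.02,0.4,0.01,-0.9],[0,-0.02,0.48,0.01,-0.9],[0,-0.02,0.48,0.01,-0.9]]
  ]
}}

```text
t: 39.75
ee_pos: [469.4, -156.3, 87.8]
tool_rot: [-179.9, -0.0, 83.6]
contact_force: [-0.4, 0.2, 0.3]
opening: 13.0
finger_force: 28.0
```

Call:
{"api": "carry_out", "payload": {
  "steps": [
    [[0,0,0.06,0,-0.9],[0.08,0,0.11,0,-0.9],[0.15,0,0.15,0,-0.9],[0.22,0,0.21,0,-0.9],[0.3,0,0.3,0,-0.9],[0.37,0,0.38,0,-0.9],[0.37,0,0.38,0,-0.9]]
  ]
}}

```text
t: 40.45
ee_pos: [474.9, -112.1, 42.7]
tool_rot: [180.0, -0.1, 83.6]
contact_force: [0.1, 1.3, 2.0]
opening: 13.2
finger_force: 29.2
```

Call:
{"api": "carry_out", "payload": {
  "steps": [
    [[0.05,0,0.08,0,-0.9],[0.08,0,0.16,0,-0.9],[0.1,0,0.24,0,-0.9],[0.11,0,0.3,0,-0.9],[0.11,0,0.3,0,-0.9],[0.11,0,0.3,0,-0.55],[0.11,0,0.3,0,-0.45],[0.11,0,0.3,0,-0.45],[0.11,0,0.3,0,-0.45]]
  ]
}}

```text
t: 41.35
ee_pos: [475.8, -101.2, 7.0]
tool_rot: [180.0, 0.0, 83.4]
contact_force: [0.5, -0.4, -0.1]
opening: 23.8
finger_force: 0.0
```

Call:
{"api": "carry_out", "payload": {
  "steps": [
    [[0,0,-0.2,0,-0.45],[0,0,-0.5,0,-0.45],[0,0,-0.9,0,-0.2],[0,0,-1,0,0],[0,0,-1,0,0]]
  ]
}}

```text
t: 41.85
ee_pos: [476.7, -101.6, 128.8]
tool_rot: [179.8, 0.0, 83.3]
contact_force: [0.1, -0.9, -0.8]
opening: 42.8
finger_force: 0.0
```

Call:
{"api": "carry_out", "payload": {
  "steps": [
    [[-0.4,0,-0.4,0,0],[-0.8,0,-0.8,0,0],[-1,0,-1,0,0],[-1,0,-1,0,0],[-1,0,-1,0,0]]
  ]
}}

```text
t: 42.35
ee_pos: [461.9, -223.1, 247.2]
tool_rot: [179.9, 0.1, 83.1]
contact_force: [0.4, 1.2, -0.8]
opening: 42.7
finger_force: 0.0
```

```bash
python3 tr.py; python3 plan.py; python3 -c "
from h import *
cam('wrist','w9.png')"
```

```text
black tray xy 5.7 -6.4 size [43.7 12.1] ang 83.1
black tray xy 44.7 -7.2 size [43.  12.5] ang 83.1
black tray xy -67.9 -65.4 size [41.5 12.1] ang 82.7
black tray xy -33.2 -89.8 size [42.7 12. ] ang 83.2
t42.4 at [ 461.6 -221.2  246.1] 83.2 open 42.7 F [-0.4  0.5 -0. ]
```

View pics/w9.png

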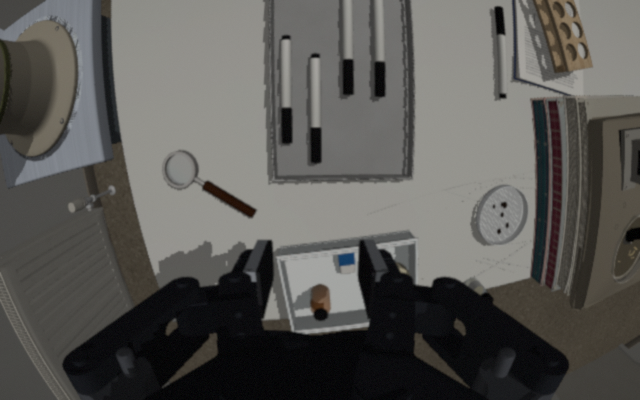

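```bash
python3 -c "
from h import *
for n,z in(('wrist',23),('scene',23),('top',23)):
    c=cam(n); H,S,V=cv2.split(cv2.cvtColor(c['image'],cv2.COLOR_BGR2HSV))
    N,l,s,ce=cv2.connectedComponentsWithStats(((S>35)&(V>120)&(H>15)&(H<35)).astype(np.uint8))
    for i in range(1,N):
        p=onz(c,*ce[i],z,n=='wrist')
        if s[i,4]>25 and 380<p[0]<700 and -460<p[1]<60: print(n,s[i],np.round(p,0))
"
```

Call:
{"api": "carry_out", "payload": {
  "steps": [
    [[0,0.3,0,0,0.6],[0,0.5,0,0,0.6],[0,0.5,0,0,0.6],[0,0.5,0,0,0.6]]
  ]
}}

```text
t: 43.0
ee_pos: [521.4, -225.5, 245.7]
tool_rot: [-179.9, -0.1, 83.5]
contact_force: [-1.8, -0.0, -0.4]
opening: 68.0
finger_force: 0.0
```

```bash
python3 -c "
from h import *
for n,z in(('wrist',23),('scene',23)):
    c=cam(n); H,S,V=cv2.split(cv2.cvtColor(c['image'],cv2.COLOR_BGR2HSV))
    N,l,s,ce=cv2.connectedComponentsWithStats(((S>30)&(V>100)&(H<35)).astype(np.uint8))
    for i in range(1,N):
        p=onz(c,*ce[i],z,n=='wrist')
        if s[i,4]>25 and 350<p[0]<700 and -480<p[1]<60: print(n,s[i],np.round(p,0),np.median(H[l==i]))
"
```

```text
wrist [331 270  34  34 754] [ 547. -379.   23.] 23.0
wrist [278 292   9  23  85] [ 454. -398.   23.] 13.0
scene [409 171  18  11 112] [ 547. -379.   23.] 26.0
scene [444 179   9   5  30] [ 474. -426.   23.] 13.0
scene [442 184   8  11  51] [ 451. -387.   23.] 14.0
```

```bash
python3 -c "
from bench import manip
print(manip.sign_off())"
```

```text
the job is handed in; nothing more can be done
None
```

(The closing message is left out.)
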